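Fit the amber filter cell in the keyed seat of the viewing lamp

TASK

Fit the amber filter cell (orange fin) into the round seat on top of the gel viewing lamp: set it upright in the mouth of the seat with its two ears resting on the rim, some 30 degrees or more to one side of the slots, then turn it, pressing only lightly, until the ears drop into the slots and the cell lies fully home, and let go. Leave the green cell where it stands.

Things in the scene. Friction and masses are not known exactly. Their poses are not given: they have to be found in the camera images.
- amber_cell: Amber filter cell, 0.1-0.2 kg: grey round plug 56 mm wide, 20 high, amber window; two metal ears (14 wide, 10 to 19 mm above the underside) on opposite sides, span 88; flat upright orange grip fin across the top, 14 thick (x), 42 long (y), 20 to 75 mm above the underside: grip it at 50 or higher. Origin: centre of underside; z up; y along ears and fin, ends alike.
- green_cell: Green filter cell, 0.1-0.2 kg: grey round plug 56 mm wide, 20 high, green window; two metal ears (14 wide, 10 to 19 mm above the underside) on opposite sides, span 88; flat upright green grip fin across the top, 14 thick (x), 42 long (y), 20 to 75 mm above the underside: grip it at 50 or higher. Origin: centre of underside; z up; y along ears and fin, ends alike. Not to be moved.
- lamp: Gel viewing lamp, fixed: low white housing 170 x 150 mm, 26 high, black knob and green switch along its front (-x) edge; on it a grey round seat 128 mm wide with a keyed bore, its flat rim 50 mm above the bench. Origin: on the bore's axis at bench height; z up; y along the line of the two slots (ends alike).
- seat (a point): Centre of the bore's floor, 28 mm above the bench, axes as the lamp's. Bore 64 mm wide (bevelled to 70), 22 deep; two opposite slots along y, 30 wide, out to 49 mm from the centre, 15 deep, yellow mark beyond each. At any angle the plug enters 10 mm, ears on the rim (underside 12 mm above this point); within 10 degrees of the slots it can go down to this point.
Not all that is in view belongs to the job. What is shaped like the amber_cell but blue is not meant.

How it is judged (in metres and radians):
On the way, in this order (a step that is already met when the one before it is completed fails the run):
1. the amber cell rests on the rim with its plug in the bore and its ears more than 15 degrees off the slots (horizontal distance between amber_cell and lamp below 0.01 m and angle between amber_cell's own z axis and vertical below 0.12 rad and z of amber_cell in the frame of seat between 0.006 and 0.018 m and angle between the y axis of amber_cell and the y axis of lamp, either way round above 0.26 rad and contact force between amber_cell and lamp above 0.2 N), for 0.2 s.
2. the ears have dropped into the slots and the cell is home (horizontal distance between amber_cell and lamp below 0.01 m and angle between amber_cell's own z axis and vertical below 0.12 rad and z of amber_cell in the frame of seat below 0.004 m and angle between the y axis of amber_cell and the y axis of lamp, either way round below 0.26 rad), for 0.2 s.
At the end, for the whole second after the job is handed in: The amber cell is at rest and fully home in the seat: within 10 mm of its axis, underside less than 32 mm above the bench (home is 28), ears within 15 degrees of the slots, upright within 7 degrees; the green cell is within 30 mm of where it stood (all of step 2 and linear speed of amber_cell below 0.02 m/s and distance of green_cell from where it was at the start of the episode below 0.03 m); the robot touches nothing.
It fails at once if the green cell is moved by more than 30 mm (distance of green_cell from where it was at the start of the episode above 0.03 m).
It fails at once if the amber cell is pressed against the lamp with more than 60 N (contact force between amber_cell and lamp above 60 N).
It also fails if it takes over 42 s, if anything falls off the work surface, if the arm or the gripper's body presses on something with over 40 N, if the wrist force passes 120 N, or if a joint passes its speed limit or range.

ROBOT

A 7-joint arm with a two-finger parallel gripper is mounted at the origin on a cart in front of the work surface, level with it; the furniture and walls round the work are solid. World frame = base frame: x ahead of the robot, y to its left, z up, the work surface at z = 0. Lengths are in mm, angles in rad, forces in N, time in s.
With the tool pointing down it reaches from about 400 to 875 mm from the base axis. Payload 4.4 kg.
Tool frame: the origin (TCP) lies midway between the tips of the shut fingers; the grasp point (between the pads) lies 19 mm behind it; z points along the fingers, y is the line along which they close (so a half turn about z gives the same grasp; the last joint's range is limited). The gripper opens to 85 mm and grips with 20 to 120 N. Pads are 22 mm wide; open, the fingers measure 114 mm over their backs; the gripper's body (76 mm by 85 mm) begins 54 mm behind the grasp point. The pads swing forward as they close: fully open they stand 13 mm farther back than shut.
Start: joints at [1.11, 0.628, 0.038, 1.517, -0.027, 0.996, -0.02], TCP at [250.033, -600.001, 231.313] pointing down, gripper open.
Joint ranges: [-3.06, 3.06], [-0.37, 2.12], [-1.25, 1.32], [0.18, 2.47], [-1.1, 4.24], [0.23, 1.98], [-2.94, 2.94]. Speed limits (rad/s): [2.57, 2.57, 3.14, 3.14, 3.14, 3.14, 3.14].

INTERFACE

Orientations are given as [roll, pitch, yaw] about the fixed x, y, z axes, in that order (R = Rz(yaw) Ry(pitch) Rx(roll)).
In Python, from cell import read_state, get_image, finish_job gives the robot as it stands.
- The arm moves only by the tool send_rows, never from a script. Its argument "series" is a list of rows, each an object of numbers: "ax", "ay", "az": the turn, a rotation vector about the tool's x, y, z in rad; "dx", "dy", "dz": the shift along the tool's x, y, z in cm; "hand": the closure, from 0 (fully open) to 1 (shut). In form: [{"ax": .., "ay": .., "az": .., "dx": .., "dy": .., "dz": .., "hand": ..}, ...]. A call has 1 to 10 rows; each row is the pose to reach, as a shift and turn from the pose commanded when the call began, along the tool's axes at that moment; what a row does not reach only later rows make up. A row lasts 1/10 s, in which the tool goes at most 50 mm and 8.59 degrees, less where a joint would pass 70% of its speed; a pose out of reach is approached as far as the arm can. A call with a gripper value outside its range is refused whole. The fingers move at their own pace and stop on an object; the grip force is fixed at half the most. Time passes only in rows, so rows that repeat a pose let the fingers close. It gives the time, the measured TCP pose, the force, the opening and the grip force at its end, in the units of the state.
- read_state(): the state, without advancing time (a new reading comes with each control period).
- get_image(name): name is "scene" or "side" or "wrist"; returns a dict with "pixels" (384x512x3 uint8, red, green, blue), "mtx" (3x3 intrinsics, pixels), "R" (3x3) and "t" (3): a world point X has camera coordinates R X + t. Camera axes: x right, y down, z forward; pixel columns grow to the right and rows downward; lengths in mm; the calibration is good to about 2 mm. A picture is of the moment at which its call begins. There is no depth.
- finish_job(): hands the job in; it is judged then, once.
The state is a dict: "clock": time; "qpos": joint angles; "qd": joint speeds; "tau": joint torques, N m; "eef_pos": TCP position; "tool_rot": TCP orientation; "force": force on the tool from outside, world axes, zero at the start; "torque": the same for the moment, N m; "width": finger opening in mm; "gripper_force": force on a finger pad.
Only numpy, scipy, OpenCV 4.12 (cv2) and the standard library are available. Lean on these libraries where they do the work, as an engineer would, in place of code of your own. Each camera call takes 0.05 s, during which the arm holds its last target. There are 200 camera calls.

## Working session

There is one attempt and no reset: what is moved stays moved. The work goes in short steps, Python scripts to look and compute and a tool call to move; the robot and the scene stay as the last step left them, time stands still between calls to the robot, and variables do not carry over. Pictures are saved under pics/ and viewed, at most 10 in all, crops included, and the job is handed in when it is done.

Besides the shell and the picture viewer there is one more tool, called after "Request:" as name(argument=value, ...), one argument or row to a line, values as JSON. send_rows: Moves the arm, as the interface text tells. Its arguments: {"type":"object","properties":{"series":{"type":"array","items":{"type":"object","properties":{"ax":{"type":"number"},"ay":{"type":"number"},"az":{"type":"number"},"dx":{"type":"number"},"dy":{"type":"number"},"dz":{"type":"number"},"hand":{"type":"number"}}}}},"required":["series"]}

```bash
mkdir -p pics
python3 - <<'E'
from cell import *
import cv2,pickle,numpy as np
s=read_state();print(s['clock'],s['eef_pos'],s['tool_rot'],s['width'],s['force'])
d={n:get_image(n) for n in("scene","side","wrist")}
pickle.dump(d,open('im0.pkl','wb'))
for n in d: cv2.imwrite(f'pics/{n}0.png',d[n]['pixels'][:,:,::-1]); print(n,d[n]['mtx'].tolist(),(-d[n]['R'].T@d[n]['t']).round())
a=np.hstack([d['scene']['pixels'],d['side']['pixels']])
E
```

```text
0.0 [ 249.78406803 -599.42925887  230.38541796] [-3.13969647e+00  4.04474179e-05  3.94731026e-01] 85.44911295707264 [ 0.12563441  0.77947675 -0.73638057]
scene [[361.038965588177, 0.0, 252.68756153115365], [0.0, 361.038965588177, 190.4034312985968], [0.0, 0.0, 1.0]] [107. 747. 736.]
side [[463.24092939027946, 0.0, 257.264859177275], [0.0, 463.24092939027946, 192.90680849034646], [0.0, 0.0, 1.0]] [ -306. -1068.   640.]
wrist [[286.6215219223127, 0.0, 257.2172903264679], [0.0, 286.6215219223127, 189.8898851222178], [0.0, 0.0, 1.0]] [ 325. -568.  374.]
```

View pics/scene0.png

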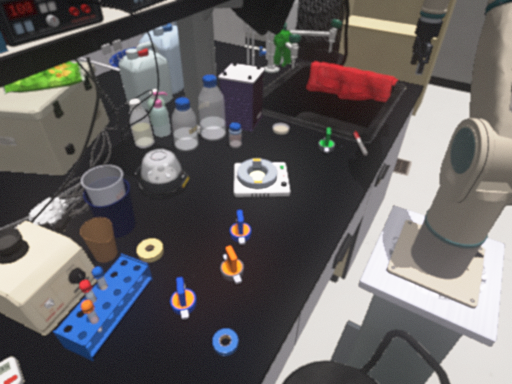

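View pics/side0.png

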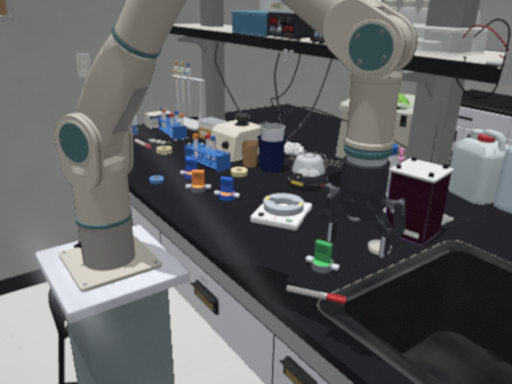

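Candidates with the cell's shape, in the scene image: orange fin (232,262), blue fins (240,228) and (183,298), green fin (327,140). The orange one fits, since the blue ones are excluded. The lamp is at (260,175). Next I'll confirm this in enlarged crops.

Run:
```python
import cv2,pickle,numpy as np
d=pickle.load(open('im0.pkl','rb'))
c=lambda n,x,y,w,h:cv2.resize(d[n]['pixels'][y:y+h,x:x+w,::-1],(400,300),interpolation=cv2.INTER_CUBIC)
# scene amber 5x from (195,235) 80x60; side amber 5x (160,155); scene lamp 5x (222,145); side lamp 5x(243,180)
a=np.vstack([np.hstack([c('scene',195,235,80,60),c('scene',222,145,80,60)]),np.hstack([c('side',160,150,80,60),c('side',243,180,80,60)])])
cv2.imwrite('pics/crop.png',a)
```

```text
(no output)
```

View pics/crop.png

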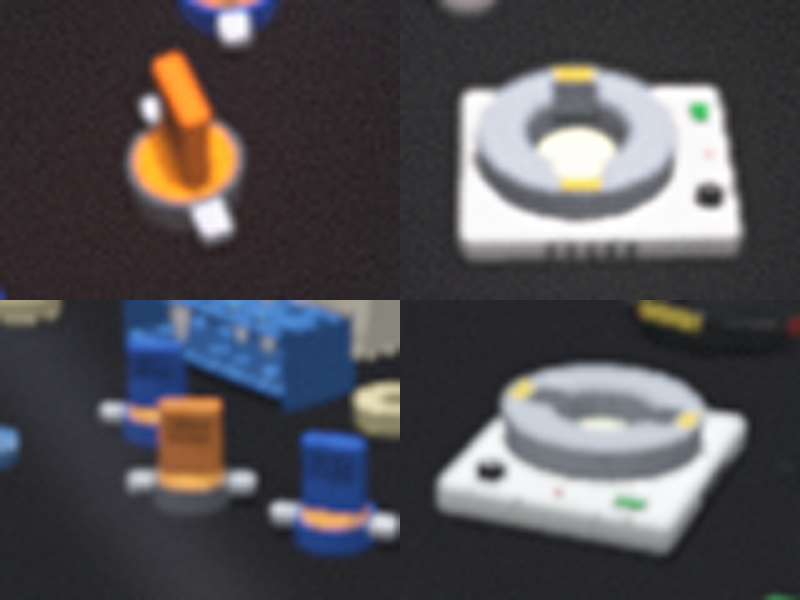

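The crop shows the grey plug with the orange fin (top left), which is the amber cell, standing on the bench. The lamp seat is at right, with yellow marks at both slots. I'll fit both poses by reprojection over the two views.

```bash
cat > fit.py <<'E'
import numpy as np
from scipy.optimize import least_squares
def proj(c,X):
    p=c['mtx']@(c['R']@np.asarray(X,float)+c['t']); return p[:2]/p[2]
def fit(obs,x0):
    # obs: (cam, local point, pixel); pose x,y,yaw
    def f(v):
        r=[]
        for c,P,u in obs:
            x,y,z=P; a=v[2]
            r+=list(proj(c,[v[0]+x*np.cos(a)-y*np.sin(a),v[1]+x*np.sin(a)+y*np.cos(a),z])-u)
        return r
    s=least_squares(f,x0,loss='soft_l1'); return s.x,np.array(s.fun).reshape(-1,2)
E
python3 - <<'E'
import pickle,numpy as np
from fit import *
d=pickle.load(open('im0.pkl','rb'));S,D=d['scene'],d['side']
k=lambda ox,oy,u,v:np.array([(u+.5)/5-.5+ox,(v+.5)/5-.5+oy])
A=lambda u,v:k(195,235,u,v);B=lambda u,v:k(160,150,u,v-300+0);L=lambda u,v:k(222,145,u-400,v);M=lambda u,v:k(243,180,u-400,v-300)
am=[(S,(0,0,75),A(182,90)),(S,(0,42,19),A(218,230)),(S,(0,-42,19),A(147,99)),(D,(0,0,75),B(190,402)),(D,(0,44,14.5),B(127,482)),(D,(0,-44,14.5),B(257,482))]
for y0 in(0,1.57,-.8):
  for sgn in (0,):
    x,r=fit(am,[400,200,y0]);print(x.round(3),np.abs(r).max());
print(r.round(1))
# lamp: marks at +-56, seat outer circle extremes handled as rim centre
for rad in(52,54,56,58):
  lm=[(S,(0,-rad,50),L(574,74)),(S,(0,rad,50),L(581,184)),(D,(0,rad,50),M(522,388)),(D,(0,-rad,50),M(687,420))]
  for y0 in(0,):
    x,r=fit(lm,[550,0,y0]);print(rad,x.round(3),r.round(1).tolist())
E
```

```text
[430.488 302.082   0.999] 1.2941529951650068
[430.488 302.082   0.999] 1.2941531276563012
[430.488 302.082  88.964] 1.294153519660199
[[-0.9 -0.6]
 [-0.2 -0.8]
 [ 0.1  0.3]
 [-0.8  0.7]
 [ 0.   0.6]
 [-1.3  0.5]]
52 [553.779 -32.281   0.579] [[-0.4, 0.7], [-0.2, -1.1], [0.5, 1.4], [-1.3, 0.3]]
54 [554.047 -32.468   0.573] [[-0.3, 0.2], [-0.3, -0.7], [0.0, 1.3], [-0.6, 0.4]]
56 [554.076 -32.342   0.564] [[-0.2, -0.1], [-0.5, -0.3], [-0.5, 1.1], [-0.0, 0.6]]
58 [553.904 -32.062   0.557] [[-0.1, -0.4], [-0.6, 0.2], [-1.1, 1.0], [0.4, 0.7]]
```

Request:
send_rows(
  series=[
    {"dx": 50,"dy": -40.6,"dz": -2,"az": -1.04,"hand": 0},
    {"dx": 50,"dy": -40.6,"dz": -2,"az": -1.04,"hand": 0},
    {"dx": 50,"dy": -40.6,"dz": -2,"az": -1.04,"hand": 0},
    {"dx": 50,"dy": -40.6,"dz": -2,"az": -1.04,"hand": 0},
    {"dx": 50,"dy": -40.6,"dz": -2,"az": -1.04,"hand": 0},
    {"dx": 50,"dy": -40.6,"dz": -2,"az": -1.04,"hand": 0},
    {"dx": 50,"dy": -40.6,"dz": -2,"az": -1.04,"hand": 0},
    {"dx": 50,"dy": -40.6,"dz": -2,"az": -1.04,"hand": 0},
    {"dx": 50,"dy": -40.6,"dz": -2,"az": -1.04,"hand": 0},
    {"dx": 50,"dy": -40.6,"dz": -2,"az": -1.04,"hand": 0},
  ],
)

```text
invalid input at $.series[0]: expected keys ax, ay, az, dx, dy, dz, hand
```

```bash
cat > go.py <<'E'
import sys,numpy as np
from scipy.spatial.transform import Rotation as Ro
from cell import read_state
def go(x,y,z,yaw,s=None):
    s=s or read_state()
    R=Ro.from_euler('xyz',s['tool_rot']); T=Ro.from_euler('xyz',[np.pi,0,yaw])
    d=R.inv().apply(np.array([x,y,z])-s['eef_pos'])/10
    print('t',round(s['clock'],2),'pos',np.round(s['eef_pos'],1),'rot',np.round(s['tool_rot'],3),'j7',round(s['qpos'][6],2),'F',np.round(s['force'],1),'w',round(s['width'],1))
    print(' d cm',d.round(2),'turn',(R.inv()*T).as_rotvec().round(3))
if __name__=='__main__': go(*map(float,sys.argv[1:5]))
E
python3 go.py 560 -30 250 1.436
python3 - <<'E'
import pickle
from fit import *
d=pickle.load(open('im0.pkl','rb'));S=d['scene']
for n,u in(('blue',(240,232)),('blue2',(183,300)),('green',(327,147))):
  print(n,least_squares(lambda v:proj(S,[v[0],v[1],20])-u,[500,0]).x.round())
E
```

```text
t 0.15 pos [ 249.9 -599.6  230.6] rot [-3.14   0.     0.395] j7 -0.02 F [-0.8 -0.5 -0.7] w 85.5
 d cm [ 50.53 -40.65  -1.88] turn [-1.000e-03 -1.000e-03 -1.041e+00]
blue [473. 194.]
blue2 [471. 435.]
green [ 428. -311.]
```

Request:
send_rows(
  series=[
    {"dx": 50.5,"dy": -40.6,"dz": -2,"ax": 0,"ay": 0,"az": -1.04,"hand": 0},
    {"dx": 50.5,"dy": -40.6,"dz": -2,"ax": 0,"ay": 0,"az": -1.04,"hand": 0},
    {"dx": 50.5,"dy": -40.6,"dz": -2,"ax": 0,"ay": 0,"az": -1.04,"hand": 0},
    {"dx": 50.5,"dy": -40.6,"dz": -2,"ax": 0,"ay": 0,"az": -1.04,"hand": 0},
    {"dx": 50.5,"dy": -40.6,"dz": -2,"ax": 0,"ay": 0,"az": -1.04,"hand": 0},
    {"dx": 50.5,"dy": -40.6,"dz": -2,"ax": 0,"ay": 0,"az": -1.04,"hand": 0},
    {"dx": 50.5,"dy": -40.6,"dz": -2,"ax": 0,"ay": 0,"az": -1.04,"hand": 0},
    {"dx": 50.5,"dy": -40.6,"dz": -2,"ax": 0,"ay": 0,"az": -1.04,"hand": 0},
    {"dx": 50.5,"dy": -40.6,"dz": -2,"ax": 0,"ay": 0,"az": -1.04,"hand": 0},
    {"dx": 50.5,"dy": -40.6,"dz": -2,"ax": 0,"ay": 0,"az": -1.04,"hand": 0},
  ],
)

```text
clock: 1.15
eef_pos: [489.6, -159.4, 246.8]
tool_rot: [3.142, 0.0, 1.434]
force: [0.1, -0.2, 0.9]
width: 85.5
gripper_force: 0.0
```

```bash
python3 go.py 540 -30 260 1.436
```

```text
t 1.15 pos [ 489.6 -159.4  246.8] rot [3.142 0.    1.434] j7 -0.04 F [ 0.1 -0.2  0.9] w 85.5
 d cm [13.51  3.23 -1.32] turn [ 0.     0.    -0.002]
```

Request:
send_rows(
  series=[
    {"dx": 4,"dy": 2,"dz": -1,"ax": 0,"ay": 0,"az": 0,"hand": 0},
    {"dx": 8,"dy": 4,"dz": -1.3,"ax": 0,"ay": 0,"az": 0,"hand": 0},
    {"dx": 9.7,"dy": 4.8,"dz": -1.3,"ax": 0,"ay": 0,"az": 0,"hand": 0},
    {"dx": 9.7,"dy": 4.8,"dz": -1.3,"ax": 0,"ay": 0,"az": 0,"hand": 0},
    {"dx": 9.7,"dy": 4.8,"dz": -1.3,"ax": 0,"ay": 0,"az": 0,"hand": 0},
  ],
)

```text
clock: 1.65
eef_pos: [549.2, -72.0, 259.3]
tool_rot: [-3.14, 0.001, 1.435]
force: [-0.1, -1.7, -0.8]
width: 85.4
gripper_force: 0.0
```

```bash
python3 - <<'E'
from cell import *
from fit import proj
import cv2,pickle
w=get_image('wrist');pickle.dump((w,read_state()),open('w1.pkl','wb'))
print(w['R'][2],proj(w,[554,-32,50]))
p=w['pixels'];u,v=map(int,proj(w,[554,-32,50]))
x0=min(max(u-100,0),312);y0=min(max(v-75,0),234);print(x0,y0)
cv2.imwrite('pics/w1.png',cv2.resize(p[y0:y0+150,x0:x0+200,::-1],(800,600),interpolation=cv2.INTER_CUBIC))
E
python3 go.py 430.5 302 250 2.57
```

```text
[-0.04348246 -0.31462787 -0.94821864] [256.60734945 130.18007099]
156 55
t 1.7 pos [548.9 -73.  259.3] rot [-3.140e+00  1.000e-03  1.433e+00] j7 -0.22 F [ 0.  -0.6 -0.1] w 85.3
 d cm [ 35.52 -16.87   0.91] turn [-0.002  0.    -1.137]
```

View pics/w1.png

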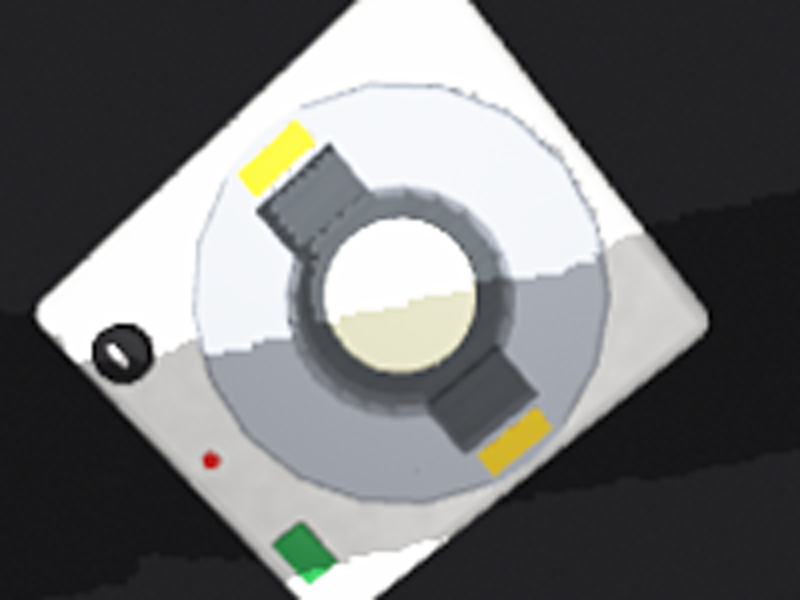

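The wrist crop shows the seat clearly: marks at (277,158) and (515,441), and the rim circle centred near (401,293).

Run:
```python
import pickle
from fit import *
w,_=pickle.load(open('w1.pkl','rb'))
k=lambda u,v:np.array([(u+.5)/4-.5+156,(v+.5)/4-.5+55])
inv=lambda u,v,z:least_squares(lambda p:proj(w,[p[0],p[1],z])-k(u,v),[550,-30]).x
a,b=inv(277,158,50),inv(515,441,50);print(a,b,(a+b)/2,np.linalg.norm(a-b)/2,np.arctan2(*(a-b)[::-1])%np.pi-np.pi/2)
pts=[inv(*p,50) for p in((194,293),(609,293),(401,82),(401,503))];print(np.mean(pts,0),np.ptp(pts,0))
print('floor',inv(400,295,28))
```

```text
[522.92964602  14.12686877] [582.83767925 -79.47517361] [552.88366264 -32.67415242] 55.565985063762795 0.5693338522840401
[553.33130587 -30.87541192] [124.43867285 124.48384693]
floor [552.64879862 -32.13323412]
```

Request:
send_rows(
  series=[
    {"dx": 5,"dy": -2,"dz": 0,"ax": 0,"ay": 0,"az": -0.14,"hand": 0},
    {"dx": 28.5,"dy": -14,"dz": 1,"ax": 0,"ay": 0,"az": -1.14,"hand": 0},
    {"dx": 28.5,"dy": -14,"dz": 1,"ax": 0,"ay": 0,"az": -1.14,"hand": 0},
    {"dx": 28.5,"dy": -14,"dz": 1,"ax": 0,"ay": 0,"az": -1.14,"hand": 0},
    {"dx": 28.5,"dy": -14,"dz": 1,"ax": 0,"ay": 0,"az": -1.14,"hand": 0},
    {"dx": 28.5,"dy": -14,"dz": 1,"ax": 0,"ay": 0,"az": -1.14,"hand": 0},
    {"dx": 28.5,"dy": -14,"dz": 1,"ax": 0,"ay": 0,"az": -1.14,"hand": 0},
    {"dx": 28.5,"dy": -14,"dz": 1,"ax": 0,"ay": 0,"az": -1.14,"hand": 0},
    {"dx": 28.5,"dy": -14,"dz": 1,"ax": 0,"ay": 0,"az": -1.14,"hand": 0},
    {"dx": 28.5,"dy": -14,"dz": 1,"ax": 0,"ay": 0,"az": -1.14,"hand": 0},
  ],
)

```text
clock: 2.7
eef_pos: [450.3, 227.7, 249.5]
tool_rot: [-3.14, 0.001, 2.569]
force: [0.2, -0.1, -0.2]
width: 85.2
gripper_force: 0.0
```

```bash
python3 - <<'E'
from cell import *
from fit import proj
import cv2,pickle
w=get_image('wrist');pickle.dump((w,read_state()),open('w2.pkl','wb'))
p=w['pixels'];u,v=map(int,proj(w,[430,302,50]))
x0=min(max(u-100,0),312);y0=min(max(v-75,0),234);print(u,v,x0,y0)
cv2.imwrite('pics/w2.png',cv2.resize(p[y0:y0+150,x0:x0+200,::-1],(800,600),interpolation=cv2.INTER_CUBIC))
E
python3 go.py 430.5 302 120 2.57
```

```text
301 115 201 40
t 2.75 pos [450.4 227.9 249.6] rot [-3.141e+00  1.000e-03  2.569e+00] j7 0.12 F [-0.7 -0.7  0.5] w 85.3
 d cm [ 5.69  5.16 12.95] turn [-0.001  0.001 -0.001]
```

View pics/w2.png

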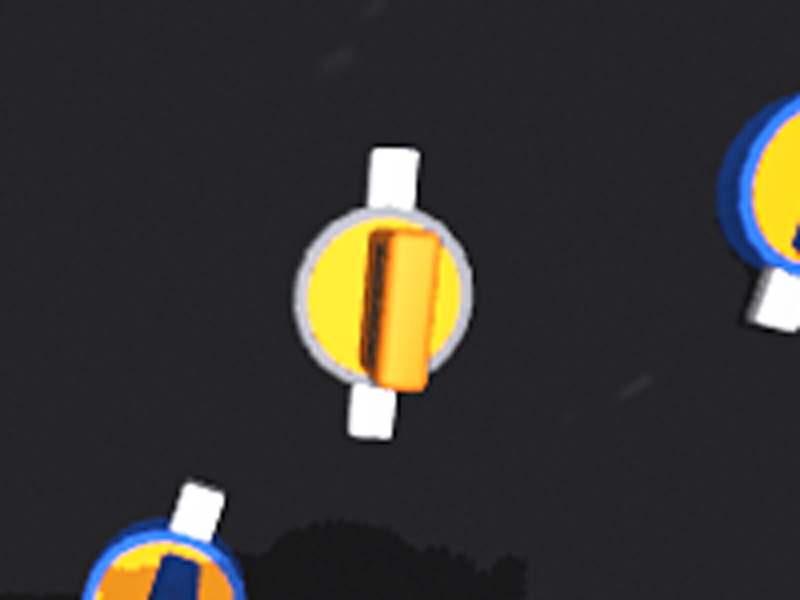

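The amber cell (grey rim, orange fin) is clear of its neighbours. Ear ends are at (395,149) and (370,438), fin top centre at (408,311).

Run:
```python
import pickle
from fit import *
w,_=pickle.load(open('w2.pkl','rb'))
k=lambda u,v:np.array([(u+.5)/4-.5+201,(v+.5)/4-.5+40])
obs=[(w,(0,44,19),k(395,149)),(w,(0,-44,19),k(370,438)),(w,(0,0,20),k(383,297)),(w,(0,0,75),k(408.5,311)),(w,(0,21,75),k(415,232)),(w,(0,-21,75),k(402,389))]
for o in(obs,obs[:3],obs[3:]):
  x,r=fit(o,[430,302,1.]);print(x,r.round(1).tolist())
  x,r=fit(o,[430,302,1.-np.pi]);print(x,np.abs(r).max())
```

```text
[429.00852694 300.41233679   0.95503636] [[-0.1, -0.1], [0.1, -0.4], [-0.1, 0.3], [0.0, 0.3], [0.3, -0.4], [-0.1, 0.3]]
[428.9163897  300.60126552  -2.00494828] 72.14214650821674
[429.10524552 300.43241032   0.95222429] [[0.0, -0.0], [0.1, -0.4], [-0.1, 0.4]]
[429.10524552 300.43241032  32.36815083] 0.39872515933822683
[428.9333775  300.39865993   0.96481502] [[-0.0, 0.2], [0.0, -0.5], [-0.0, 0.3]]
[428.85664895 300.50596092  -2.00163958] 39.661453268308534
```

```bash
python3 go.py 429 300.4 120 2.526;python3 go.py 429 300.4 45 2.526
```

```text
t 2.75 pos [450.4 227.9 249.6] rot [-3.141e+00  1.000e-03  2.569e+00] j7 0.12 F [-0.7 -0.7  0.5] w 85.3
 d cm [ 5.73  4.95 12.95] turn [-0.001  0.001  0.043]
t 2.75 pos [450.4 227.9 249.6] rot [-3.141e+00  1.000e-03  2.569e+00] j7 0.12 F [-0.7 -0.7  0.5] w 85.3
 d cm [ 5.73  4.96 20.45] turn [-0.001  0.001  0.043]
```

Request:
send_rows(
  series=[
    {"dx": 3,"dy": 2.5,"dz": 3,"ax": 0,"ay": 0,"az": 0.04,"hand": 0},
    {"dx": 5.7,"dy": 4.95,"dz": 6,"ax": 0,"ay": 0,"az": 0.043,"hand": 0},
    {"dx": 5.7,"dy": 4.95,"dz": 10,"ax": 0,"ay": 0,"az": 0.043,"hand": 0},
    {"dx": 5.7,"dy": 4.95,"dz": 12.5,"ax": 0,"ay": 0,"az": 0.043,"hand": 0},
    {"dx": 5.7,"dy": 4.95,"dz": 12.5,"ax": 0,"ay": 0,"az": 0.043,"hand": 0},
  ],
)

```text
clock: 3.25
eef_pos: [426.9, 299.5, 121.8]
tool_rot: [-3.135, -0.001, 2.53]
force: [0.5, -0.7, -0.9]
width: 85.4
gripper_force: 0.0
```

```bash
python3 go.py 429 300.4 45 2.526
```

```text
t 3.25 pos [426.9 299.5 121.8] rot [-3.135e+00 -1.000e-03  2.530e+00] j7 -0.2 F [ 0.5 -0.7 -0.9] w 85.4
 d cm [-0.13  0.25  7.68] turn [-0.007 -0.001  0.004]
```

Request:
send_rows(
  series=[
    {"dx": 0,"dy": 0.1,"dz": 3,"ax": 0,"ay": 0,"az": 0,"hand": 0},
    {"dx": 0,"dy": 0.1,"dz": 5,"ax": 0,"ay": 0,"az": 0,"hand": 0},
    {"dx": 0,"dy": 0.1,"dz": 6.7,"ax": 0,"ay": 0,"az": 0,"hand": 0},
    {"dx": 0,"dy": 0.1,"dz": 7.7,"ax": 0,"ay": 0,"az": 0,"hand": 0},
    {"dx": 0,"dy": 0.1,"dz": 7.7,"ax": 0,"ay": 0,"az": 0,"hand": 0},
    {"dx": 0,"dy": 0.1,"dz": 7.7,"ax": 0,"ay": 0,"az": 0,"hand": 0},
  ],
)

```text
clock: 3.85
eef_pos: [429.7, 303.2, 48.8]
tool_rot: [3.14, 0.001, 2.531]
force: [1.0, -0.9, 0.2]
width: 85.1
gripper_force: 0.0
```

```bash
python3 go.py 429 300.4 45 2.526
```

```text
t 3.85 pos [429.7 303.2  48.8] rot [3.140e+00 1.000e-03 2.531e+00] j7 -0.29 F [ 1.  -0.9  0.2] w 85.1
 d cm [-0.11 -0.27  0.38] turn [0.002 0.001 0.005]
```

Request:
send_rows(
  series=[
    {"dx": -0.1,"dy": -0.2,"dz": 0.3,"ax": 0,"ay": 0,"az": 0,"hand": 0},
    {"dx": -0.1,"dy": -0.2,"dz": 0.3,"ax": 0,"ay": 0,"az": 0,"hand": 0},
    {"dx": -0.1,"dy": -0.2,"dz": 0.3,"ax": 0,"ay": 0,"az": 0,"hand": 0},
  ],
)

```text
clock: 4.15
eef_pos: [428.8, 300.7, 45.2]
tool_rot: [3.141, 0.0, 2.531]
force: [0.0, -0.1, -0.2]
width: 85.8
gripper_force: 0.0
```

```bash
python3 go.py 429 300.4 45 2.526
```

```text
t 4.15 pos [428.8 300.7  45.2] rot [3.141 0.    2.531] j7 -0.3 F [ 0.  -0.1 -0.2] w 85.8
 d cm [-0.04 -0.01  0.02] turn [0.001 0.    0.005]
```

Centred on the fin, so I'll close and lift.

Request:
send_rows(
  series=[
    {"dx": 0,"dy": 0,"dz": 0,"ax": 0,"ay": 0,"az": 0,"hand": 0.5},
    {"dx": 0,"dy": 0,"dz": 0,"ax": 0,"ay": 0,"az": 0,"hand": 1},
    {"dx": 0,"dy": 0,"dz": 0,"ax": 0,"ay": 0,"az": 0,"hand": 1},
    {"dx": 0,"dy": 0,"dz": 0,"ax": 0,"ay": 0,"az": 0,"hand": 1},
    {"dx": 0,"dy": 0,"dz": 0,"ax": 0,"ay": 0,"az": 0,"hand": 1},
    {"dx": 0,"dy": 0,"dz": 0,"ax": 0,"ay": 0,"az": 0,"hand": 1},
    {"dx": 0,"dy": 0,"dz": 0,"ax": 0,"ay": 0,"az": 0,"hand": 1},
    {"dx": 0,"dy": 0,"dz": 0,"ax": 0,"ay": 0,"az": 0,"hand": 1},
    {"dx": 0,"dy": 0,"dz": 0,"ax": 0,"ay": 0,"az": 0,"hand": 1},
  ],
)

```text
clock: 5.05
eef_pos: [428.5, 300.8, 44.8]
tool_rot: [3.142, 0.0, 2.532]
force: [-0.9, 0.1, 1.8]
width: 13.2
gripper_force: 58.4
```

Request:
send_rows(
  series=[
    {"dx": 0,"dy": 0,"dz": -2,"ax": 0,"ay": 0,"az": 0,"hand": 1},
    {"dx": 0,"dy": 0,"dz": -5,"ax": 0,"ay": 0,"az": 0,"hand": 1},
    {"dx": 0,"dy": 0,"dz": -9,"ax": 0,"ay": 0,"az": 0,"hand": 1},
    {"dx": 0,"dy": 0,"dz": -12,"ax": 0,"ay": 0,"az": 0,"hand": 1},
    {"dx": 0,"dy": 0,"dz": -13,"ax": 0,"ay": 0,"az": 0,"hand": 1},
    {"dx": 0,"dy": 0,"dz": -13,"ax": 0,"ay": 0,"az": 0,"hand": 1},
  ],
)

```text
clock: 5.65
eef_pos: [429.2, 300.9, 175.5]
tool_rot: [3.14, 0.001, 2.531]
force: [-0.5, 0.2, -2.1]
width: 13.7
gripper_force: 58.8
```

```bash
python3 go.py 553 -32 170 1.436
```

```text
t 5.65 pos [429.2 300.9 175.5] rot [3.140e+00 1.000e-03 2.531e+00] j7 -0.15 F [-0.5  0.2 -2.1] w 13.7
 d cm [-29.23 -20.18   0.54] turn [ 0.002 -0.     1.095]
```

Request:
send_rows(
  series=[
    {"dx": -2,"dy": -1.4,"dz": 0,"ax": 0,"ay": 0,"az": 0.08,"hand": 1},
    {"dx": -5.5,"dy": -3.8,"dz": 0,"ax": 0,"ay": 0,"az": 0.21,"hand": 1},
    {"dx": -9.5,"dy": -6.6,"dz": 0,"ax": 0,"ay": 0,"az": 0.35,"hand": 1},
    {"dx": -13.5,"dy": -9.3,"dz": 0,"ax": 0,"ay": 0,"az": 0.5,"hand": 1},
    {"dx": -17.5,"dy": -12.1,"dz": 0,"ax": 0,"ay": 0,"az": 0.65,"hand": 1},
    {"dx": -21.5,"dy": -14.8,"dz": 0,"ax": 0,"ay": 0,"az": 0.8,"hand": 1},
    {"dx": -25,"dy": -17.3,"dz": 0,"ax": 0,"ay": 0,"az": 0.94,"hand": 1},
    {"dx": -27.5,"dy": -19,"dz": 0,"ax": 0,"ay": 0,"az": 1.04,"hand": 1},
    {"dx": -29.2,"dy": -20.2,"dz": 0.5,"ax": 0,"ay": 0,"az": 1.095,"hand": 1},
    {"dx": -29.2,"dy": -20.2,"dz": 0.5,"ax": 0,"ay": 0,"az": 1.095,"hand": 1},
  ],
)

```text
clock: 6.65
eef_pos: [551.5, -35.7, 167.2]
tool_rot: [-3.138, 0.003, 1.432]
force: [-0.6, -0.3, -1.8]
width: 13.4
gripper_force: 58.7
```

```bash
python3 go.py 553 -32 105 1.436
```

```text
t 6.65 pos [551.5 -35.7 167.2] rot [-3.138e+00  3.000e-03  1.432e+00] j7 -0.35 F [-0.6 -0.3 -1.8] w 13.4
 d cm [0.41 0.12 6.22] turn [-0.003  0.003 -0.004]
```

Request:
send_rows(
  series=[
    {"dx": 0.1,"dy": 0.1,"dz": 2,"ax": 0,"ay": 0,"az": 0,"hand": 1},
    {"dx": 0.1,"dy": 0.1,"dz": 4,"ax": 0,"ay": 0,"az": 0,"hand": 1},
    {"dx": 0.1,"dy": 0.1,"dz": 5.7,"ax": 0,"ay": 0,"az": 0,"hand": 1},
    {"dx": 0.1,"dy": 0.1,"dz": 5.7,"ax": 0,"ay": 0,"az": 0,"hand": 1},
    {"dx": 0.1,"dy": 0.1,"dz": 5.7,"ax": 0,"ay": 0,"az": 0,"hand": 1},
    {"dx": 0.1,"dy": 0.1,"dz": 5.7,"ax": 0,"ay": 0,"az": 0,"hand": 1},
  ],
)

```text
clock: 7.25
eef_pos: [553.7, -30.3, 113.3]
tool_rot: [3.141, -0.001, 1.438]
force: [-0.4, -0.4, -1.7]
width: 13.1
gripper_force: 58.7
```

```bash
python3 go.py 553 -32 95 1.436
python3 - <<'E'
from cell import *
from fit import proj
import cv2,pickle,numpy as np
d={n:get_image(n) for n in('scene','side','wrist')}
pickle.dump(d,open('im3.pkl','wb'));o=[]
for n,h in(('scene',40),('side',40)):
  c=d[n];u,v=np.round(proj(c,[553,-32,70])).astype(int);print(n,u-h,v-h)
  o.append(cv2.resize(c['pixels'][v-h:v+h,u-h:u+h,::-1],(400,400),interpolation=cv2.INTER_CUBIC))
cv2.imwrite('pics/p3.png',np.hstack(o))
E
```

```text
t 7.25 pos [553.7 -30.3 113.3] rot [ 3.141e+00 -1.000e-03  1.438e+00] j7 -0.38 F [-0.4 -0.4 -1.7] w 13.1
 d cm [-0.18 -0.05  1.83] turn [ 0.001 -0.001  0.002]
scene 217 125
side 243 155
```

View pics/p3.png

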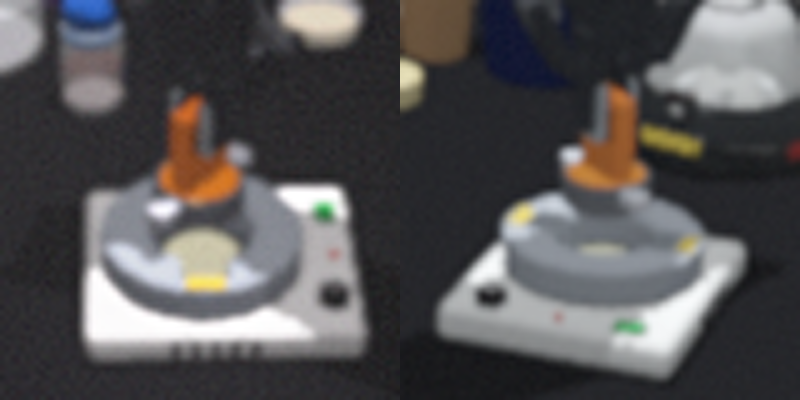

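The cell hangs upright above the bore with its ears well off the marks, so I'll lower it gently.

Request:
send_rows(
  series=[
    {"dx": -0.12,"dy": -0.05,"dz": 0.8,"ax": 0,"ay": 0,"az": 0,"hand": 1},
    {"dx": -0.12,"dy": -0.05,"dz": 1.6,"ax": 0,"ay": 0,"az": 0,"hand": 1},
    {"dx": -0.12,"dy": -0.05,"dz": 1.8,"ax": 0,"ay": 0,"az": 0,"hand": 1},
    {"dx": -0.12,"dy": -0.05,"dz": 1.8,"ax": 0,"ay": 0,"az": 0,"hand": 1},
  ],
)

```text
clock: 7.8
eef_pos: [552.1, -32.3, 94.0]
tool_rot: [-3.14, 0.0, 1.437]
force: [0.1, 0.2, -1.9]
width: 13.1
gripper_force: 58.8
```

```bash
python3 go.py 553 -32 85 1.436
```

```text
t 7.8 pos [552.1 -32.3  94. ] rot [-3.14   0.     1.437] j7 -0.39 F [ 0.1  0.2 -1.9] w 13.1
 d cm [0.05 0.08 0.9 ] turn [-0.001  0.     0.001]
```

Request:
send_rows(
  series=[
    {"dx": 0,"dy": 0.05,"dz": 0.3,"ax": 0,"ay": 0,"az": 0,"hand": 1},
    {"dx": 0,"dy": 0.05,"dz": 0.5,"ax": 0,"ay": 0,"az": 0,"hand": 1},
    {"dx": 0,"dy": 0.05,"dz": 0.7,"ax": 0,"ay": 0,"az": 0,"hand": 1},
    {"dx": 0,"dy": 0.05,"dz": 0.8,"ax": 0,"ay": 0,"az": 0,"hand": 1},
    {"dx": 0,"dy": 0.05,"dz": 0.8,"ax": 0,"ay": 0,"az": 0,"hand": 1},
    {"dx": 0,"dy": 0.05,"dz": 0.8,"ax": 0,"ay": 0,"az": 0,"hand": 1},
  ],
)

```text
clock: 8.4
eef_pos: [553.2, -32.4, 86.8]
tool_rot: [3.141, -0.0, 1.437]
force: [0.5, 0.2, -0.7]
width: 13.0
gripper_force: 58.8
```

Request:
send_rows(
  series=[
    {"dx": 0,"dy": 0,"dz": 0.1,"ax": 0,"ay": 0,"az": 0,"hand": 1},
    {"dx": 0,"dy": 0,"dz": 0.1,"ax": 0,"ay": 0,"az": 0,"hand": 1},
    {"dx": 0,"dy": 0,"dz": 0.1,"ax": 0,"ay": 0,"az": 0,"hand": 1},
  ],
)

```text
clock: 8.7
eef_pos: [553.2, -32.4, 85.8]
tool_rot: [3.142, 0.0, 1.437]
force: [-0.5, -0.2, -1.7]
width: 13.0
gripper_force: 58.8
```

Request:
send_rows(
  series=[
    {"dx": 0,"dy": 0,"dz": 0.1,"ax": 0,"ay": 0,"az": 0,"hand": 1},
    {"dx": 0,"dy": 0,"dz": 0.1,"ax": 0,"ay": 0,"az": 0,"hand": 1},
    {"dx": 0,"dy": 0,"dz": 0.1,"ax": 0,"ay": 0,"az": 0,"hand": 1},
  ],
)

```text
clock: 9.0
eef_pos: [553.3, -32.4, 84.8]
tool_rot: [3.141, -0.0, 1.437]
force: [0.6, 0.4, -1.9]
width: 13.1
gripper_force: 58.9
```

Request:
send_rows(
  series=[
    {"dx": 0,"dy": 0,"dz": 0.1,"ax": 0,"ay": 0,"az": 0,"hand": 1},
    {"dx": 0,"dy": 0,"dz": 0.1,"ax": 0,"ay": 0,"az": 0,"hand": 1},
    {"dx": 0,"dy": 0,"dz": 0.1,"ax": 0,"ay": 0,"az": 0,"hand": 1},
  ],
)

```text
clock: 9.3
eef_pos: [553.3, -32.4, 84.7]
tool_rot: [3.141, 0.0, 1.437]
force: [-2.3, 0.6, 7.4]
width: 13.1
gripper_force: 60.0
```

```bash
python3 go.py 553 -32 84 1.436
```

```text
t 9.3 pos [553.3 -32.4  84.7] rot [3.141 0.    1.437] j7 -0.4 F [-2.3  0.6  7.4] w 13.1
 d cm [ 0.03 -0.04  0.07] turn [0.001 0.    0.001]
```

Contact is at the rim height, about 9 N. I'll hold, then turn to the slots.

Request:
send_rows(
  series=[
    {"dx": 0,"dy": 0,"dz": 0,"ax": 0,"ay": 0,"az": 0,"hand": 1},
    {"dx": 0,"dy": 0,"dz": 0,"ax": 0,"ay": 0,"az": 0,"hand": 1},
    {"dx": 0,"dy": 0,"dz": 0,"ax": 0,"ay": 0,"az": 0,"hand": 1},
    {"dx": 0,"dy": 0,"dz": 0,"ax": 0,"ay": 0,"az": -0.06,"hand": 1},
    {"dx": 0,"dy": 0,"dz": 0,"ax": 0,"ay": 0,"az": -0.13,"hand": 1},
    {"dx": 0,"dy": 0,"dz": 0,"ax": 0,"ay": 0,"az": -0.2,"hand": 1},
    {"dx": 0,"dy": 0,"dz": 0,"ax": 0,"ay": 0,"az": -0.27,"hand": 1},
    {"dx": 0,"dy": 0,"dz": 0,"ax": 0,"ay": 0,"az": -0.34,"hand": 1},
    {"dx": 0,"dy": 0,"dz": 0,"ax": 0,"ay": 0,"az": -0.34,"hand": 1},
    {"dx": 0,"dy": 0,"dz": 0,"ax": 0,"ay": 0,"az": -0.34,"hand": 1},
  ],
)

```text
clock: 10.3
eef_pos: [554.4, -32.3, 84.7]
tool_rot: [3.139, 0.0, 1.776]
force: [-1.2, 0.4, 5.8]
width: 12.7
gripper_force: 59.8
```

```bash
python3 go.py 553 -32 84 2.138
```

```text
t 10.3 pos [554.4 -32.3  84.7] rot [3.139 0.    1.776] j7 -0.16 F [-1.2  0.4  5.8] w 12.7
 d cm [ 0.06 -0.13  0.07] turn [ 0.003  0.001 -0.362]
```

Request:
send_rows(
  series=[
    {"dx": 0,"dy": -0.03,"dz": 0,"ax": 0,"ay": 0,"az": -0.06,"hand": 1},
    {"dx": 0,"dy": -0.06,"dz": 0,"ax": 0,"ay": 0,"az": -0.13,"hand": 1},
    {"dx": 0,"dy": -0.08,"dz": 0,"ax": 0,"ay": 0,"az": -0.2,"hand": 1},
    {"dx": 0,"dy": -0.08,"dz": 0,"ax": 0,"ay": 0,"az": -0.26,"hand": 1},
    {"dx": 0,"dy": -0.08,"dz": 0,"ax": 0,"ay": 0,"az": -0.32,"hand": 1},
    {"dx": 0,"dy": -0.08,"dz": 0,"ax": 0,"ay": 0,"az": -0.36,"hand": 1},
    {"dx": 0,"dy": -0.08,"dz": 0,"ax": 0,"ay": 0,"az": -0.36,"hand": 1},
    {"dx": 0,"dy": -0.08,"dz": 0,"ax": 0,"ay": 0,"az": -0.36,"hand": 1},
  ],
)

```text
clock: 11.1
eef_pos: [552.3, -32.6, 83.6]
tool_rot: [-3.141, -0.0, 2.135]
force: [-1.4, -0.9, -1.1]
width: 12.8
gripper_force: 58.7
```

```bash
python3 go.py 553 -32 73 2.138
```

```text
t 11.1 pos [552.3 -32.6  83.6] rot [-3.141 -0.     2.135] j7 0.1 F [-1.4 -0.9 -1.1] w 12.8
 d cm [0.01 0.09 1.06] turn [-0.    -0.    -0.003]
```

The upward force vanished and the TCP dropped 1 mm, so the ears are over the slots. Now I'll lower it gently, home being at TCP z ≈ 73.

Request:
send_rows(
  series=[
    {"dx": 0,"dy": 0.05,"dz": 0.15,"ax": 0,"ay": 0,"az": 0,"hand": 1},
    {"dx": 0,"dy": 0.05,"dz": 0.3,"ax": 0,"ay": 0,"az": 0,"hand": 1},
    {"dx": 0,"dy": 0.05,"dz": 0.4,"ax": 0,"ay": 0,"az": 0,"hand": 1},
    {"dx": 0,"dy": 0.05,"dz": 0.4,"ax": 0,"ay": 0,"az": 0,"hand": 1},
  ],
)

```text
clock: 11.5
eef_pos: [552.6, -32.3, 79.5]
tool_rot: [-3.141, -0.0, 2.137]
force: [0.7, -0.5, -2.1]
width: 12.9
gripper_force: 58.7
```

Request:
send_rows(
  series=[
    {"dx": 0,"dy": 0,"dz": 0.15,"ax": 0,"ay": 0,"az": 0,"hand": 1},
    {"dx": 0,"dy": 0,"dz": 0.3,"ax": 0,"ay": 0,"az": 0,"hand": 1},
    {"dx": 0,"dy": 0,"dz": 0.45,"ax": 0,"ay": 0,"az": 0,"hand": 1},
    {"dx": 0,"dy": 0,"dz": 0.5,"ax": 0,"ay": 0,"az": 0,"hand": 1},
    {"dx": 0,"dy": 0,"dz": 0.5,"ax": 0,"ay": 0,"az": 0,"hand": 1},
  ],
)

```text
clock: 12.0
eef_pos: [552.7, -32.3, 74.6]
tool_rot: [-3.141, -0.0, 2.137]
force: [0.4, 0.3, -2.2]
width: 12.9
gripper_force: 58.7
```

Request:
send_rows(
  series=[
    {"dx": 0,"dy": 0,"dz": 0.1,"ax": 0,"ay": 0,"az": 0,"hand": 1},
    {"dx": 0,"dy": 0,"dz": 0.2,"ax": 0,"ay": 0,"az": 0,"hand": 1},
    {"dx": 0,"dy": 0,"dz": 0.2,"ax": 0,"ay": 0,"az": 0,"hand": 1},
    {"dx": 0,"dy": 0,"dz": 0.2,"ax": 0,"ay": 0,"az": 0,"hand": 1},
  ],
)

```text
clock: 12.4
eef_pos: [552.9, -32.3, 72.8]
tool_rot: [3.141, 0.0, 2.137]
force: [-0.1, -0.5, -0.4]
width: 12.7
gripper_force: 58.8
```

Request:
send_rows(
  series=[
    {"dx": 0,"dy": 0,"dz": 0.05,"ax": 0,"ay": 0,"az": 0,"hand": 1},
    {"dx": 0,"dy": 0,"dz": 0.05,"ax": 0,"ay": 0,"az": 0,"hand": 1},
    {"dx": 0,"dy": 0,"dz": 0.05,"ax": 0,"ay": 0,"az": 0,"hand": 0.5},
    {"dx": 0,"dy": 0,"dz": 0.05,"ax": 0,"ay": 0,"az": 0,"hand": 0},
    {"dx": 0,"dy": 0,"dz": 0.05,"ax": 0,"ay": 0,"az": 0,"hand": 0},
    {"dx": 0,"dy": 0,"dz": 0.05,"ax": 0,"ay": 0,"az": 0,"hand": 0},
    {"dx": 0,"dy": 0,"dz": 0.05,"ax": 0,"ay": 0,"az": 0,"hand": 0},
    {"dx": 0,"dy": 0,"dz": 0.05,"ax": 0,"ay": 0,"az": 0,"hand": 0},
  ],
)

```text
clock: 13.2
eef_pos: [552.8, -32.3, 72.2]
tool_rot: [3.142, -0.0, 2.137]
force: [-0.9, 0.1, -0.3]
width: 85.5
gripper_force: 0.0
```

Request:
send_rows(
  series=[
    {"dx": 0,"dy": 0,"dz": -1.5,"ax": 0,"ay": 0,"az": 0,"hand": 0},
    {"dx": 0,"dy": 0,"dz": -4,"ax": 0,"ay": 0,"az": 0,"hand": 0},
    {"dx": 0,"dy": 0,"dz": -8,"ax": 0,"ay": 0,"az": 0,"hand": 0},
    {"dx": 0,"dy": 0,"dz": -12,"ax": 0,"ay": 0,"az": 0,"hand": 0},
    {"dx": 0,"dy": 0,"dz": -15,"ax": 0,"ay": 0,"az": 0,"hand": 0},
    {"dx": 0,"dy": 0,"dz": -15,"ax": 0,"ay": 0,"az": 0,"hand": 0},
    {"dx": 0,"dy": 0,"dz": -15,"ax": 0,"ay": 0,"az": 0,"hand": 0},
  ],
)

```text
clock: 13.9
eef_pos: [552.9, -32.5, 222.6]
tool_rot: [3.141, 0.001, 2.136]
force: [-1.2, -0.3, 0.4]
width: 85.4
gripper_force: 0.0
```

Run:
```python
from cell import *
from fit import proj
import cv2,numpy as np
s=read_state();print(s['clock'],s['eef_pos'],s['force'],s['width']);o=[]
for n,h in(('scene',40),('side',40)):
  c=get_image(n);u,v=np.round(proj(c,[553,-32,70])).astype(int)
  o.append(cv2.resize(c['pixels'][v-h:v+h,u-h:u+h,::-1],(400,400),interpolation=cv2.INTER_CUBIC))
  print(n,'fin top exp',(proj(c,[553,-32,103])-[u-h,v-h])*5)
cv2.imwrite('pics/p4.png',np.hstack(o))
```

```text
13.9 [552.87676981 -32.51184127 222.64563392] [-1.22953571 -0.32124075  0.36558857] 85.43229134230334
scene fin top exp [201.20710327 155.17678527]
side fin top exp [201.67173756 153.66209699]
```

View pics/p4.png

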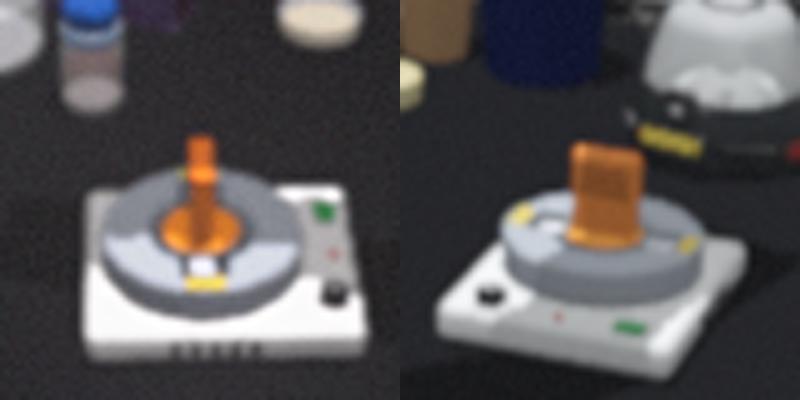

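The ears lie in the slots, in line with the yellow marks. The fin top is at about (201,156) in the scene crop and (608,150) in the side crop, as expected for home, and the gripper is clear.

```bash
python3 -c "
from cell import *
print(finish_job())"
```

```text
the job is handed in; nothing more can be done
None
```

The amber cell is fully home in the lamp's seat with its ears in the slots, released with the gripper clear; the green cell was not touched, and the job is handed in (no verdict was returned).

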